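# Sort the forceps and the dropper bottle into their trays

### The job

Tidy the front of the desk by sorting two things into the open metal trays: lay the steel forceps flat on the floor of the long tray, and stand the dropper bottle upright on the floor of the square tray. Take the forceps, not the marker lying near by, and the bottle that stands out on the open desk on the robot's right.

Things in the scene. Friction and masses are not known exactly. Their poses are not given: they have to be found in the camera images.
- forceps_mid (a point): Steel forceps lying flat on the desk to the robot's right; slender, 125 mm long, 14 mm wide, 10 mm high, 22 g, silvery with pointed tips (the yellowish round stick 140 mm long near by is a marker). The point is its centre, 5 mm above what it lies on; its y axis runs along its length, x across it, z up. Loose; it is gripped across its width at the middle.
- bottle_mid (a point): Brown dropper bottle with a black pointed cap, standing upright on the desk to the robot's right; round body 32 mm in diameter up to a height of 66 mm, then a cap 19 mm wide up to 93 mm; 55 g. The point is half-way up, 46.5 mm above its base, on its axis; z is up along the axis. Loose; the cap does not turn. (The black angular canister, 37 mm wide and 63 mm high, is another thing; so are the bottles at the wall.)
- long_tray: Long shallow open metal tray for instruments, fixed: 160 mm (its x) by 240 mm (its y), 24 mm high; walls and floor 4 mm, rim 6 mm thick. Origin: centre of its underside, on the desk top; z up. It stands at the left or in the middle. Behind the middle a tall analyser has its front at x = 0.56 m, y -0.08 to 0.18, 0.44 m high: swing the arm past well in front of it (hand at x about 0.37).
- square_tray: Square shallow open tray of the same plain metal, for bottles, fixed to the desk: 150 mm by 150 mm outside, 30 mm high; walls and floor 4 mm thick. Inside 140 mm square at the 6 mm thick rolled rim. Origin at the centre of its underside, on the desk top; z up. It stands in whichever of the two places, left or middle, the long tray does not.

How it is judged:
By the outcome, as a careful person would: the job done as asked, in the order asked, and still so for the second after the job is handed in, with the robot touching nothing.
It also fails if it takes over 64 s, if anything falls off the work surface, if the arm or the gripper's body presses on something with over 40 N, if the wrist force passes 120 N, or if a joint passes its speed limit or range.

### The arm

A 6-joint arm with a two-finger parallel gripper is mounted at the origin on a cart in front of the work surface, level with it; the furniture and walls round the work are solid. World frame = base frame: x ahead of the robot, y to its left, z up, the work surface at z = 0. Lengths are in m, angles in rad, forces in N, time in s.
With the tool pointing down it reaches from about 0.325 to 1 m from the base axis. Payload 5.1 kg.
Tool frame: the origin (TCP) lies at the very end of the fingers, on their centre line; the grasp point (between the pads) lies 19 mm behind it; x points along the fingers, z is the direction in which the jaws open and shut, and the axes are right-handed (so a half turn about x gives the same grasp; the last joint's range is limited). The gripper opens to 85 mm and grips with 20 to 120 N. Pads are 22 mm wide; open, the fingers measure 114 mm over their backs; the gripper's body (76 mm by 85 mm) begins 54 mm behind the grasp point. The pads swing forward as they close: fully open they stand 13 mm farther back than shut.
Start: joints at [1.111, 0.124, 1.65, -0, 1.367, -0.083], TCP at [0.239, 0.604, 0.231] pointing down, gripper open.
Joint ranges: [-2.61, 2.61], [-1.02, 2.33], [0.03, 2.71], [-1.35, 4.49], [0.32, 2.68], [-2.91, 2.91]. Speed limits (rad/s): [2.57, 2.57, 3.14, 3.14, 3.14, 3.14].

### API

Orientations are given as a unit quaternion [w, x, y, z].
In Python, from workcell import sense, snapshot, camera_info, sign_off, boxes_of gives the robot as it stands. The module is installed in compiled form; this text tells all that it offers.
- The arm moves only by the tool send_rows, never from a script. Its argument "increments" is a list of rows, each a list of 4 numbers: the shift along the tool's x, y, z in mm, then the turn about the tool's x in degrees. In form: [[dx, dy, dz, turn], ...]. A call has 1 to 5 rows; each row is the pose to reach, as a shift and turn from the pose measured when the call began, along the tool's axes at that moment; what a row does not reach only later rows make up. A row lasts 1/8 s, in which the tool goes at most 62.5 mm and 10.7 degrees, less where a joint would pass 70% of its speed; a pose out of reach is approached as far as the arm can. A call with a gripper value outside its range is refused whole. "jaw" is the finger opening in mm, from 0 to 85.4, set as the call begins (left out, the last holds). The fingers move at their own pace and stop on an object; the grip force is fixed at half the most. Time passes only in rows, so rows that repeat a pose let the fingers close. It gives the time, the measured TCP pose, the force and the opening at its end, in the units of the state.
- sense(): the state, without advancing time (a new reading comes with each control period).
- snapshot(name): name is "scene" or "top" or "wrist"; returns the picture (384x512x3 uint8, red, green, blue); there is no depth.
- camera_info(name): a dict with "K" (3x3 intrinsics, pixels), "xyz" and "orientation" of the camera in the world. Camera axes: x right, y up, looking along -z (the intrinsics and any distortion apply to the point x, -y, -z); pixel columns grow to the right and rows downward; lengths in m; the calibration is good to about 2 mm. A picture is of the moment at which its call begins: read the wrist's pose just before it. camera_info takes no time and is no camera call; for the wrist camera it gives the pose at the moment of the call.
- sign_off(): hands the job in, once; it reports no verdict.
Trained networks look in the newest picture that a camera, given by its name, has taken for a name from the list of things; names that differ only in an ending like _2 or _b are one class to them, and where a whole thing is asked for, a point or a joint stands for the part that bears it (a point fixed in the world has none). Each returns a list of dicts, best first, with "p" (0 to 1); they miss things now and then, are a little off and sometimes report something else, mostly with a low value. They report only what shows in the picture. A call takes as long as a camera call.
- boxes_of(name, camera): "location" ([x, y, z] in m, in world coordinates, good to about 4 mm: the middle of the surface that is visible of it).
The state is a dict: "t": time; "qpos": joint angles; "qvel": joint speeds; "joint_efforts": joint torques, N m; "position": TCP position; "orientation": TCP orientation; "wrist_force": force on the tool from outside, world axes, zero at the start; "ft_torque": the same for the moment, N m; "finger_gap": finger opening in m.
Only numpy, scipy, OpenCV 4.12 (cv2) and the standard library are available. Lean on these libraries where they do the work, as an engineer would, in place of code of your own. Each camera call takes 0.05 s, during which the arm holds its last target. There are 200 camera calls.

## Working session

There is one attempt and no reset: what is moved stays moved. The work goes in short steps, Python scripts to look and compute and a tool call to move; the robot and the scene stay as the last step left them, time stands still between calls to the robot, and variables do not carry over. Pictures are saved under pics/ and viewed, about 8 in all and at most 12, crops included, and the job is handed in when it is done.

Besides the shell and the picture viewer there is one more tool, called in YAML: its name, and indented under it one key for each argument. send_rows: Moves the arm, as the interface text tells. Its arguments: {"type":"object","properties":{"increments":{"type":"array","items":{"type":"array","items":{"type":"number"}}},"jaw":{"type":"number"}},"required":["increments"]}

```bash
mkdir -p pics
python3 - <<'E'
from workcell import *
import cv2
s=sense();print(s['t'],s['position'],s['orientation'],s['qpos'])
for c in ("top","scene"):
    im=snapshot(c);cv2.imwrite(f"pics/{c}0.png",im[:,:,::-1])
    i=camera_info(c);print(c,i)
    for n in("forceps_mid","bottle_mid","long_tray","square_tray"):
        for d in boxes_of(n,c)[:3]:print(n,d)
E
```

```text
0.0 [0.23893096 0.60383524 0.2300585 ] [ 0.5841562  -0.39787896  0.58542586  0.39715291] [ 1.11138308e+00  1.24489701e-01  1.65168158e+00 -1.07392693e-05
  1.36748976e+00 -8.26360131e-02]
top {'K': array([[453.54542243,   0.        , 253.56229099],
       [  0.        , 453.54542243, 190.41211903],
       [  0.        ,   0.        ,   1.        ]]), 'xyz': array([ 0.37980979, -0.0180795 ,  1.34396264]), 'orientation': array([-0.70343033, -0.02923327,  0.04114811,  0.70896969])}
long_tray {'location': [0.4865, 0.2781, 0.0069], 'p': 0.97}
square_tray {'location': [0.4517, -0.0031, 0.0059], 'p': 0.69}
square_tray {'location': [0.4866, 0.2772, 0.0049], 'p': 0.43}
scene {'K': array([[404.82161623,   0.        , 256.48247776],
       [  0.        , 404.82161623, 192.13254984],
       [  0.        ,   0.        ,   1.        ]]), 'xyz': array([ 0.09472224, -0.88845226,  0.69353226]), 'orientation': array([ 0.85725817,  0.46613509, -0.10308796, -0.19287141])}
forceps_mid {'location': [0.4262, -0.2643, 0.0056], 'p': 0.42}
bottle_mid {'location': [0.5793, -0.3026, 0.05], 'p': 0.84}
long_tray {'location': [0.4897, 0.2685, 0.004], 'p': 0.88}
square_tray {'location': [0.4544, -0.006, 0.0056], 'p': 0.56}
```

View pics/top0.png

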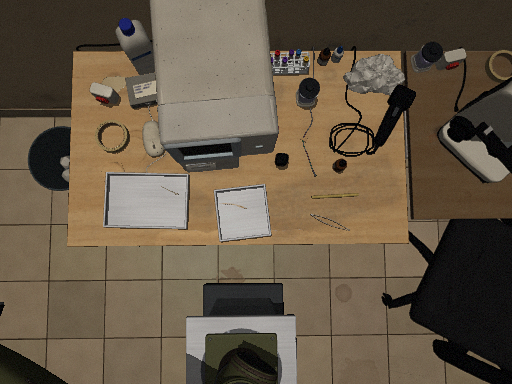

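View pics/scene0.png

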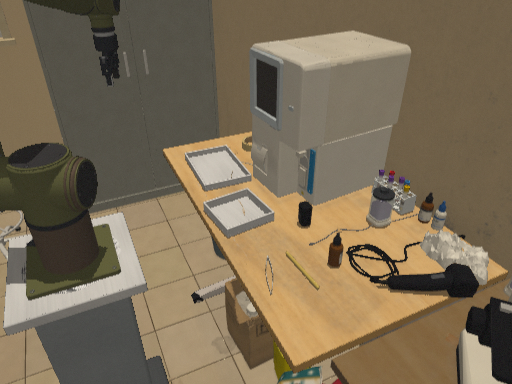

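The top view shows the long tray at left (147,200), the square tray in the middle (243,212), the forceps at (329,222), the marker at (334,196) and the bottle at (340,166). The canister is at (282,160). The scene view agrees. Next I zoom in and convert to world coordinates.

```bash
cat > h.py <<'E'
import numpy as np, cv2
from scipy.spatial.transform import Rotation as R
from workcell import *
def rot(q): return R.from_quat([q[1],q[2],q[3],q[0]])
def ray(ci,uv,z):
    d=np.linalg.inv(ci['K'])@[uv[0],uv[1],1]; d=rot(ci['orientation']).apply([d[0],-d[1],-d[2]])
    o=np.array(ci['xyz']); return o+d*(z-o[2])/d[2]
def go(p,yaw=None,s=None):
    """shift in tool axes (mm) to world TCP p; turn (deg) so the jaw axis points along yaw (mod 180)"""
    s=s or sense(); r=rot(s['orientation']); m=r.as_matrix()
    sh=r.inv().apply(np.array(p)-s['position'])*1000
    z=m[:,2]; now=np.degrees(np.arctan2(z[1],z[0])); t=None
    if yaw is not None:
        # turn about tool x (pointing down) by +a rotates yaw by -a
        t=-((yaw-now+90)%180-90)
    return sh.round(1),t,now
E
python3 - <<'E'
from h import *
im=cv2.imread('pics/top0.png')
a=cv2.resize(im[180:245,290:370],None,fx=8,fy=8,interpolation=cv2.INTER_CUBIC)
b=cv2.resize(im[165:245,95:280],None,fx=4,fy=4,interpolation=cv2.INTER_CUBIC)[:, :640]
cv2.imwrite('pics/z0.png',cv2.resize(np.vstack([a,np.hstack([b,np.zeros((b.shape[0],0,3),np.uint8)])]),None,fx=.7,fy=.7))
ci=camera_info('top')
for n,uv,z in[('f1',(311,215),.005),('f2',(349,229.5),.005),('m1',(311,196),.005),('m2',(357,195),.005),
 ('sq a',(215,190),.03),('b',(266,185.5),.03),('c',(271,235),.03),('d',(221,240.5),.03),
 ('lt a',(105,172.5),.024),('b',(189,173.5),.024),('c',(188,230),.024),('d',(104,228),.024)]: print(n,ray(ci,uv,z).round(4))
s=sense();print(rot(s['orientation']).as_matrix().round(3))
E
```

```text
f1 [ 0.4392 -0.2105  0.005 ]
f2 [ 0.3956 -0.322   0.005 ]
m1 [ 0.4956 -0.2117  0.005 ]
m2 [ 0.4976 -0.349   0.005 ]
sq a [0.513  0.0713 0.03  ]
b [ 0.5252 -0.0772  0.03  ]
c [ 0.3814 -0.09    0.03  ]
d [0.3669 0.0541 0.03  ]
lt a [0.5672 0.3926 0.024 ]
b [0.5627 0.1478 0.024 ]
c [0.3978 0.1498 0.024 ]
d [0.4056 0.3916 0.024 ]
[[ 0.    -0.93   0.368]
 [-0.     0.368  0.93 ]
 [-1.    -0.    -0.   ]]
```

View pics/z0.png

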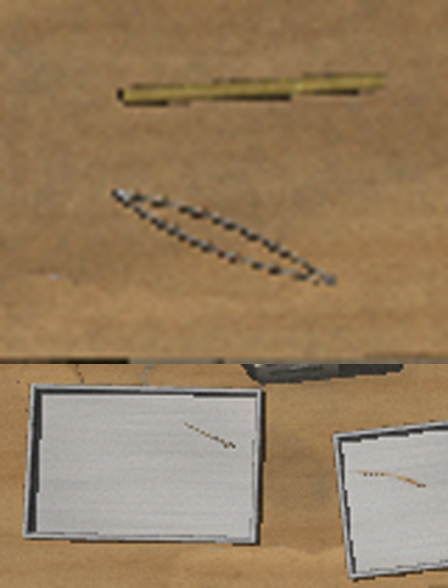

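The forceps are centred at about (0.417, -0.266), with the length at yaw 69° and the jaw axis at -21°. The marks in the trays look like flat stains. I'm now swinging over to the right.

send_rows:
  increments:
    - [0, -34, -51, 10]
    - [0, -68, -103, 20]
    - [0, -100, -154, 30]
    - [0, -133, -204, 40]
    - [0, -165, -253, 50]

```text
t: 1.12
position: [0.2996, 0.3067, 0.2315]
orientation: [0.699, -0.111, 0.698, 0.111]
wrist_force: [0.5, -0.9, 1.0]
finger_gap: 0.0852
```

Run:
```python
from h import *
s=sense();print(s['position'].round(3),s['qpos'].round(2),go((.417,-.266,.2),-21.4))
```

```text
[0.3   0.307 0.232] [ 0.67 -0.4   2.12 -0.    1.42  0.36] (array([  31.5, -580.8,  -66.6]), np.float64(39.51992948964397), np.float64(18.11992948964397))
```

send_rows:
  increments:
    - [3, -60, -7, 8]
    - [6, -120, -14, 16]
    - [9, -180, -21, 24]
    - [12, -240, -28, 32]
    - [15, -300, -35, 39.5]

```text
t: 1.75
position: [0.3597, 0.0088, 0.217]
orientation: [0.696, 0.133, 0.693, -0.132]
wrist_force: [0.4, -0.6, -0.1]
finger_gap: 0.0855
```

Run:
```python
from h import *
s=sense();print(s['position'].round(3),s['qpos'].round(2),go((.417,-.266,.2),-21.4))
```

```text
[0.36  0.009 0.217] [-0.13 -0.59  2.26  0.    1.46  0.25] (array([  17.1, -234.4,  154.4]), np.float64(-0.2233708079457415), np.float64(-21.623370807945733))
```

send_rows:
  increments:
    - [4, -50, 33, 0]
    - [8, -100, 66, 0]
    - [12, -150, 99, 0]
    - [17, -200, 132, 0]
    - [17, -234, 154, 0]
  jaw: 40

```text
t: 2.38
position: [0.4165, -0.268, 0.1998]
orientation: [0.695, 0.134, 0.693, -0.133]
wrist_force: [0.8, -0.5, -0.1]
finger_gap: 0.0397
```

Run:
```python
from h import *
s=sense();print(s['position'].round(3),s['qpos'].round(2))
ci=camera_info('wrist');im=snapshot('wrist');cv2.imwrite('pics/w1.png',im[:,:,::-1])
print(ci);print(boxes_of('forceps_mid','wrist'),boxes_of('bottle_mid','wrist'))
import json;json.dump({k:np.array(v).tolist() for k,v in ci.items()},open('ci.json','w'))
```

```text
[ 0.417 -0.268  0.2  ] [-0.68 -0.21  2.02  0.    1.32 -0.3 ]
{'K': array([[307.57032259,   0.        , 256.17008806],
       [  0.        , 307.57032259, 193.08483549],
       [  0.        ,   0.        ,   1.        ]]), 'xyz': array([ 0.44569228, -0.19369233,  0.34269154]), 'orientation': array([ 0.96955404, -0.15653291,  0.0287997 , -0.1860994 ])}
[{'location': [0.4219, -0.2549, 0.0066], 'p': 0.86}] [{'location': [0.5796, -0.2839, 0.0529], 'p': 0.71}]
```

View pics/w1.png

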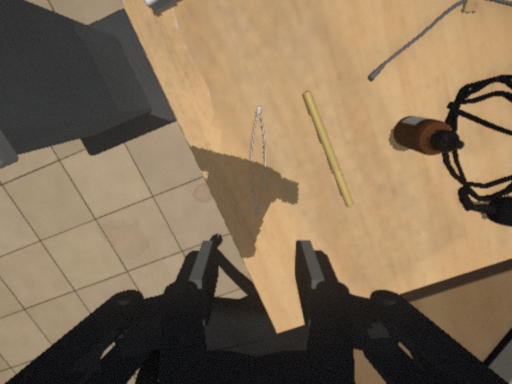

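Wrist view: the forceps run from (259,107) down into the gripper's shadow, to about (25x,210). The bottle is at (425,135). I'll brighten the shadow region to find the far end.

Run:
```python
from h import *
im=cv2.imread('pics/w1.png')[95:255,200:320]
g=(255*(im/255.)**.45).astype(np.uint8)
cv2.imwrite('pics/z1.png',cv2.resize(g,None,fx=3.7,fy=3.7,interpolation=cv2.INTER_CUBIC))
```

```text
(no output)
```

View pics/z1.png

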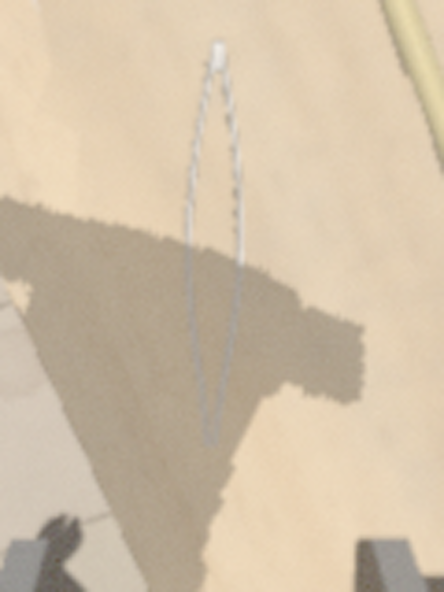

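Run:
```python
from h import *
import json
ci=json.load(open('ci.json'));ci['K']=np.array(ci['K'])
a=ray(ci,(258.9,106.9),.005);b=ray(ci,(257,215),.005);d=a-b;c=(a+b)/2
yaw=np.degrees(np.arctan2(d[1],d[0]));print(a,b,c,np.linalg.norm(d),yaw)
t=camera_info('top');a2=ray(t,(310.9,214.3),.005);b2=ray(t,(349.6,230.2),.005);d=a2-b2;print((a2+b2)/2,np.linalg.norm(d),np.degrees(np.arctan2(d[1],d[0])))
print(go((c[0],c[1],.05),yaw-90))
```

```text
[ 0.4433263  -0.20965194  0.005     ] [ 0.39590207 -0.32361879  0.005     ] [ 0.41961419 -0.26663537  0.005     ] 0.12344027936123401 67.40667941705195
[ 0.41739681 -0.26700004  0.005     ] 0.12314785381082842 67.15193944739178
(array([150. ,   1.1,   2.3]), np.float64(0.8098555536220147), np.float64(-21.783465029326035))
```

send_rows:
  increments:
    - [50, 1, 2, 0.8]
    - [100, 1, 2, 0.8]
    - [145, 1, 2, 0.8]
    - [165, 1, 2, 0.8]
    - [175, 1, 2, 0.8]

```text
t: 3.15
position: [0.4187, -0.2649, 0.0239]
orientation: [0.694, 0.139, 0.693, -0.137]
wrist_force: [0.4, 0.2, 0.1]
finger_gap: 0.04
```

Run:
```python
from h import *
print(go((.419,-.2667,.003),-22.7),sense()['wrist_force'])
snapshot('wrist');print(boxes_of('forceps_mid','wrist'))
```

```text
(array([20.9, -1.6,  1. ]), np.float64(0.19024380737857882), np.float64(-22.50975619262142)) [0.35428583 0.16731881 0.09447468]
[{'location': [0.4258, -0.2547, 0.0099], 'p': 0.91}]
```

send_rows:
  increments:
    - [10, -1.5, 0.5, 0]
    - [17, -1.5, 0.5, 0]
    - [20, -1.5, 0.5, 0]
    - [20.5, -1.5, 0.5, 0]

```text
t: 3.75
position: [0.4189, -0.2671, 0.0039]
orientation: [0.694, 0.139, 0.693, -0.137]
wrist_force: [-0.1, -0.5, -0.3]
finger_gap: 0.0397
```

send_rows:
  increments:
    - [0, 0, 0, 0]
    - [0, 0, 0, 0]
    - [0, 0, 0, 0]
    - [0, 0, 0, 0]
    - [0, 0, 0, 0]
  jaw: 0

```text
t: 4.38
position: [0.4193, -0.2674, 0.0044]
orientation: [0.694, 0.139, 0.693, -0.138]
wrist_force: [-0.3, 0.5, 4.0]
finger_gap: 0.0116
```

send_rows:
  increments:
    - [0, 0, 0, 0]
    - [-20, 0, 0, 0]
    - [-60, 0, 0, 0]
    - [-110, 0, 0, 0]
    - [-160, 0, 0, 0]

```text
t: 5.0
position: [0.4182, -0.267, 0.1649]
orientation: [0.694, 0.139, 0.693, -0.137]
wrist_force: [1.3, -1.2, -1.0]
finger_gap: 0.0116
```

Run:
```python
from h import *
s=sense();print(s['position'],s['wrist_force'],s['finger_gap'],s['qpos'].round(2))
im=snapshot('wrist');cv2.imwrite('pics/w2.png',im[:,:,::-1]);print(boxes_of('forceps_mid','wrist'))
# long tray from corners
t=camera_info('top');P=np.array([ray(t,u,.024)[:2] for u in[(105,172.5),(189,173.5),(188,230),(104,228)]])
print(P.mean(0),cv2.minAreaRect(P.astype(np.float32)))
P=np.array([ray(t,u,.03)[:2] for u in[(215,190),(266,185.5),(271,235),(221,240.5)]])
print(P.mean(0),cv2.minAreaRect(P.astype(np.float32)))
```

```text
[ 0.41818477 -0.26701108  0.1648805 ] [ 1.30480879 -1.15132867 -0.98748896] 0.011555199040782992 [-0.68 -0.17  2.05  0.    1.26 -0.29]
[{'location': [0.4274, -0.2409, 0.1684], 'p': 0.93}]
[0.4833582  0.27045367] ((0.4825376570224762, 0.27119189500808716), (0.24592238664627075, 0.16488689184188843), 88.94393157958984)
[ 0.44659428 -0.01044928] ((0.4463525414466858, -0.009420953691005707), (0.14708757400512695, 0.14903990924358368), 5.086357593536377)
```

View pics/w2.png

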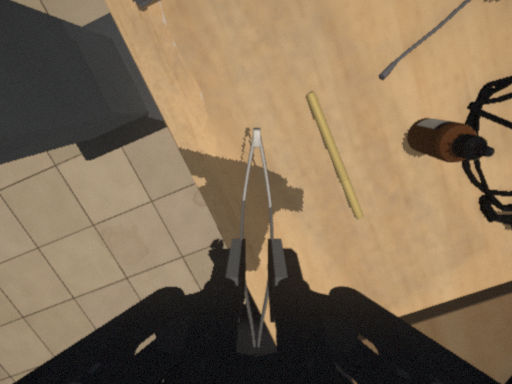

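The forceps are held level across the middle. I'm carrying them to the long tray, passing the analyser at x of about 0.37.

send_rows:
  increments:
    - [0, 45, -36, 0]
    - [0, 90, -72, 0]
    - [0, 136, -108, 0]
    - [0, 190, -131, -5]
    - [0, 244, -153, -10]

```text
t: 5.72
position: [0.3729, 0.0158, 0.1676]
orientation: [0.707, 0.075, 0.699, -0.078]
wrist_force: [1.3, 0.2, 0.2]
finger_gap: 0.0112
```

Run:
```python
from h import *
s=sense();print(s['position'],go((.37,.2,.165),0),go((.485,.272,.165),0))
```

```text
[0.37286327 0.01581062 0.16758343] (array([  1.5, 179.3, -42.4]), np.float64(-12.421811293412588), np.float64(-12.421811293412595)) (array([  2.3, 274.3,  54.4]), np.float64(-12.421811293412588), np.float64(-12.421811293412595))
```

send_rows:
  increments:
    - [2, 55, -14, -4]
    - [2, 110, -28, -8]
    - [2, 165, -40, -12.4]
    - [2, 215, -8, -12.4]
    - [2, 250, 28, -12.4]

```text
t: 6.35
position: [0.4539, 0.2561, 0.1637]
orientation: [0.711, -0.003, 0.704, -0.001]
wrist_force: [-0.2, -0.1, 0.6]
finger_gap: 0.0116
```

Run:
```python
from h import *
s=sense();print(s['position'],s['finger_gap'],go((.485,.272,.06),0))
im=snapshot('wrist');cv2.imwrite('pics/w3.png',im[:,:,::-1])
for c in('wrist','top'):
    if c=='top':snapshot(c)
    print(c,boxes_of('long_tray',c),boxes_of('forceps_mid',c))
```

```text
[0.45387994 0.25606247 0.16366616] 0.011586844166444328 (array([103.9,  16.5,  30.2]), np.float64(0.15758547936484035), np.float64(0.1575854793648354))
wrist [{'location': [0.4523, 0.0719, 0.0029], 'p': 0.74}, {'location': [0.4889, 0.3035, 0.0017], 'p': 0.58}] [{'location': [0.4554, 0.2829, 0.1705], 'p': 0.56}]
top [{'location': [0.497, 0.2259, 0.0073], 'p': 0.86}] []
```

View pics/w3.png

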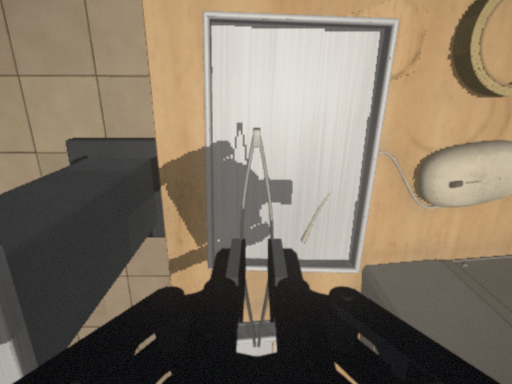

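The forceps are aligned with the tray's long axis. The tray spans (205..395, 15..270), with a flat mark at (315,218). I'm lowering at (0.468, 0.278) to stay clear of the mark.

send_rows:
  increments:
    - [10, 22, 14, 0]
    - [55, 22, 14, 0]
    - [100, 22, 14, 0]
    - [125, 22, 14, 0]
    - [138, 22, 14, 0]

```text
t: 7.28
position: [0.4667, 0.2731, 0.0249]
orientation: [0.71, -0.002, 0.704, -0.003]
wrist_force: [-0.1, 0.7, -0.2]
finger_gap: 0.0114
```

Run:
```python
from h import *
s=sense();print(s['position'],s['wrist_force'],go((.468,.278,.0095),0))
```

```text
[0.4666896  0.27314988 0.02487699] [-0.11443457  0.68789111 -0.19373411] (array([15.3,  5. ,  1.2]), np.float64(-0.07699262649437344), np.float64(-0.07699262649436978))
```

send_rows:
  increments:
    - [8, 0, 0, 0]
    - [12, 0, 0, 0]
    - [14, 0, 0, 0]
    - [15, 0, 0, 0]
    - [15, 0, 0, 0]

```text
t: 7.9
position: [0.4671, 0.2732, 0.0102]
orientation: [0.71, -0.002, 0.704, -0.003]
wrist_force: [0.0, -0.6, 0.1]
finger_gap: 0.0114
```

send_rows:
  increments:
    - [1, 0, 0, 0]
    - [1.5, 0, 0, 0]
    - [1.5, 0, 0, 0]

```text
t: 8.28
position: [0.4672, 0.2733, 0.0088]
orientation: [0.71, -0.002, 0.704, -0.003]
wrist_force: [0.0, -0.1, 0.1]
finger_gap: 0.0112
```

send_rows:
  increments:
    - [0, 0, 0, 0]
    - [0, 0, 0, 0]
    - [0, 0, 0, 0]
    - [0, 0, 0, 0]
  jaw: 28

```text
t: 8.78
position: [0.4672, 0.2733, 0.0088]
orientation: [0.71, -0.002, 0.704, -0.003]
wrist_force: [0.8, -0.5, -0.3]
finger_gap: 0.0279
```

send_rows:
  increments:
    - [-10, 0, 0, 0]
    - [-40, 0, 0, 0]
    - [-90, 0, 0, 0]
    - [-150, 0, 0, 0]
    - [-190, 0, 0, 0]

```text
t: 9.4
position: [0.4665, 0.2751, 0.2032]
orientation: [0.712, -0.001, 0.703, -0.002]
wrist_force: [0.2, 0.3, -0.4]
finger_gap: 0.0279
```

Run:
```python
from h import *
s=sense();print(s['position'],s['finger_gap'],s['wrist_force'])
im=snapshot('wrist');cv2.imwrite('pics/w4.png',im[:,:,::-1])
print(boxes_of('forceps_mid','wrist'))
print(go((.37,.1,.2),None),s['qpos'].round(2))
```

```text
[0.4665081  0.27506771 0.20320867] 0.027860876678412236 [ 0.18163751  0.30991379 -0.39609232]
[{'location': [0.4673, 0.2867, 0.0148], 'p': 0.66}]
(array([   4.9, -176.2,  -98.6]), None, np.float64(-0.0707058622949815)) [ 0.44 -0.1   1.93 -0.01  1.31  0.44]
```

View pics/w4.png

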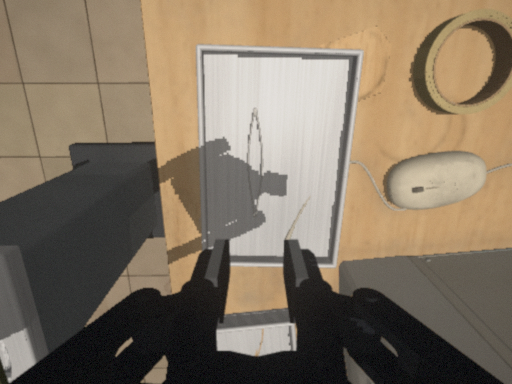

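The forceps lie flat on the long tray's floor, spanning (255,110) to (255,212). Now the bottle: the networks' surface points from two views put its axis at about (0.588, -0.292).

send_rows:
  increments:
    - [0, -35, -45, 0]
    - [0, -80, -85, 0]
    - [0, -135, -98, 0]
    - [0, -195, -98, 0]
    - [0, -255, -98, 0]
  jaw: 85

```text
t: 10.12
position: [0.3695, 0.0199, 0.2047]
orientation: [0.714, -0.001, 0.7, -0.001]
wrist_force: [0.0, -0.2, -0.1]
finger_gap: 0.0849
```

send_rows:
  increments:
    - [0, -60, 0, 0]
    - [0, -120, 0, 0]
    - [-10, -175, 15, 0]
    - [-20, -220, 50, 0]
    - [-30, -260, 90, 0]

```text
t: 10.75
position: [0.4591, -0.242, 0.2368]
orientation: [0.714, 0.0, 0.7, -0.001]
wrist_force: [0.3, 0.7, -0.0]
finger_gap: 0.0848
```

Run:
```python
from h import *
s=sense();print(s['position'],s['qpos'].round(2),go((.588,-.292,.2),0))
ci=camera_info('wrist');im=snapshot('wrist');cv2.imwrite('pics/w5.png',im[:,:,::-1]);print(ci['xyz'])
print(boxes_of('bottle_mid','wrist'))
b=cv2.imread('pics/w5.png');cv2.imwrite('pics/w5c.png',b)
import json;json.dump({k:np.array(v).tolist() for k,v in ci.items()},open('ci.json','w'))
```

```text
[ 0.4590659  -0.24201088  0.23676466] [-0.59 -0.19  1.94  0.01  1.37 -0.59] (array([ 39.4, -49.7, 128.3]), np.float64(-0.11392284580574596), np.float64(-0.11392284580575264))
[ 0.4559749  -0.16170728  0.37940765]
[{'location': [0.5777, -0.2832, 0.0555], 'p': 0.89}]
```

View pics/w5.png

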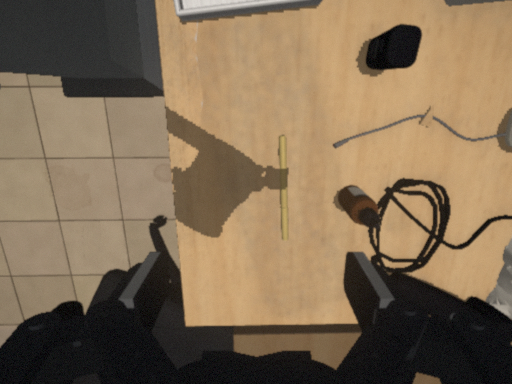

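Run:
```python
from h import *
import json
im=cv2.imread('pics/w5.png')[175:235,325:405]
cv2.imwrite('pics/z5.png',cv2.resize(im,None,fx=6,fy=6,interpolation=cv2.INTER_CUBIC))
ci=json.load(open('ci.json'));ci['K']=np.array(ci['K'])
k=ci['K'];o=rot(ci['orientation'])
def pj(p):
    c=o.inv().apply(np.array(p)-ci['xyz']);v=k@[c[0],-c[1],-c[2]];return (v[:2]/v[2]).round(1)
for z in(0,.066,.093):print(z,pj((.588,-.292,z)),pj((.598,-.292,z)),pj((.588,-.302,z)))
```

```text
0 [351.3 194.9] [358.9 194.8] [350.6 202. ]
0.066 [369.9 214.1] [378.9 214. ] [368.9 222.4]
0.093 [379.7 224.1] [389.3 224. ] [378.5 233. ]
```

View pics/z5.png

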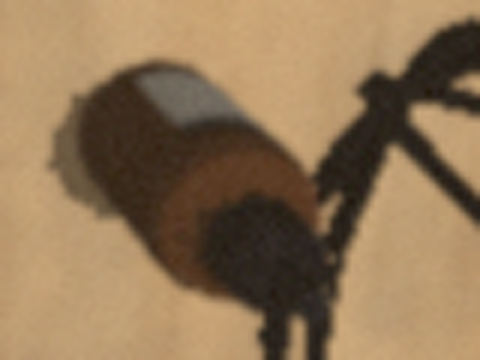

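send_rows:
  increments:
    - [0, -18, 50, 0]
    - [10, -36, 100, 0]
    - [40, -48, 125, 0]
    - [75, -48, 125, 0]
    - [100, -48, 125, 0]

```text
t: 11.48
position: [0.5866, -0.2906, 0.1358]
orientation: [0.713, 0.001, 0.701, -0.001]
wrist_force: [0.0, -0.0, 0.7]
finger_gap: 0.0853
```

Run:
```python
from h import *
s=sense();print(s['position'],s['wrist_force'],go((.584,-.290,.030),0))
im=snapshot('wrist');cv2.imwrite('pics/w6.png',im[:,:,::-1]);print(boxes_of('bottle_mid','wrist'))
```

```text
[ 0.58656937 -0.29060025  0.13580927] [ 0.04632582 -0.04135641  0.74310924] (array([105.8,   0.5,  -4.3]), np.float64(-0.11973530189465009), np.float64(-0.11973530189465696))
[{'location': [0.5853, -0.2867, 0.0581], 'p': 0.91}]
```

View pics/w6.png

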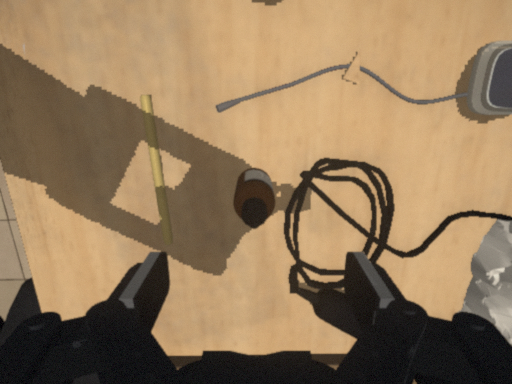

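The bottle is centred between the jaws at column 255. The network gives (0.585, -0.287) for its near surface, so the axis estimate holds. Descending.

send_rows:
  increments:
    - [30, -1, -2, 0]
    - [60, -1, -2, 0]
    - [85, -1, -2, 0]
    - [100, -1, -2, 0]
    - [105, -1, -2, 0]

```text
t: 12.2
position: [0.584, -0.2902, 0.0287]
orientation: [0.711, 0.002, 0.703, 0.0]
wrist_force: [-0.3, -0.3, -0.1]
finger_gap: 0.0851
```

send_rows:
  increments:
    - [1, 0, 0, 0]
    - [1, 0, 0, 0]
    - [1, 0, 0, 0]
    - [1, 0, 0, 0]
    - [1, 0, 0, 0]
  jaw: 20

```text
t: 12.82
position: [0.5847, -0.2906, 0.029]
orientation: [0.712, 0.002, 0.703, 0.0]
wrist_force: [-0.6, 0.2, 5.7]
finger_gap: 0.031
```

send_rows:
  increments:
    - [0, 0, 0, 0]
    - [0, 0, 0, 0]

```text
t: 13.08
position: [0.5847, -0.2905, 0.029]
orientation: [0.712, 0.002, 0.703, 0.0]
wrist_force: [-1.2, 0.4, 3.2]
finger_gap: 0.0308
```

send_rows:
  increments:
    - [-15, 0, 0, 0]
    - [-50, 0, 0, 0]
    - [-100, 0, 0, 0]
    - [-130, 20, -25, 0]
    - [-140, 55, -65, 0]

```text
t: 13.7
position: [0.5192, -0.2367, 0.1723]
orientation: [0.714, 0.001, 0.701, -0.001]
wrist_force: [0.2, -0.3, -0.6]
finger_gap: 0.0306
```

send_rows:
  increments:
    - [0, 36, -40, 0]
    - [0, 70, -80, 0]
    - [0, 105, -100, 0]
    - [0, 150, -100, 0]
    - [0, 185, -90, 0]

```text
t: 14.32
position: [0.4291, -0.0501, 0.1711]
orientation: [0.714, 0.001, 0.7, -0.002]
wrist_force: [0.6, -0.2, 0.8]
finger_gap: 0.0305
```

Run:
```python
from h import *
s=sense();print(s['position'],s['finger_gap'],go((.449,-.008,.1),0))
im=snapshot('wrist');cv2.imwrite('pics/w7.png',im[:,:,::-1]);print(boxes_of('bottle_mid','wrist'),boxes_of('square_tray','wrist'))
```

```text
[ 0.42907689 -0.05010386  0.17105701] 0.030511352036068532 (array([71.4, 42.2, 18.4]), np.float64(-0.18029087098437913), np.float64(-0.18029087098438323))
[{'location': [0.4282, -0.0445, 0.1959], 'p': 0.9}] [{'location': [0.4457, 0.0072, 0.005], 'p': 0.73}]
```

View pics/w7.png

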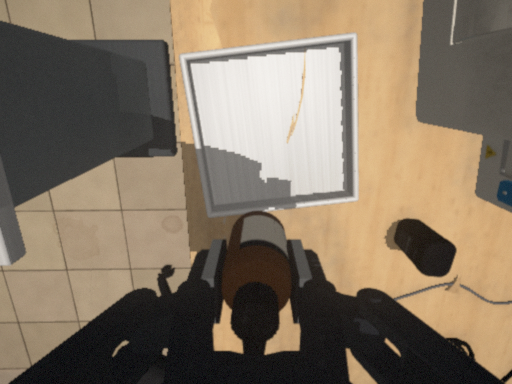

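The bottle is held upright. The tray rim corners are at about (185,57), (355,37), (355,200) and (210,213), and I've used my last picture. I'll check the tray centre from those corners.

Run:
```python
from h import *
ci=camera_info('wrist')
P=np.array([ray(ci,u,.03)[:2] for u in[(183,56),(355,36),(357,201),(210,215)]]);print(P.round(3),P.mean(0))
c=P.mean(0);print(go((.447,-.008,.045),0))
```

```text
[[ 0.37   0.057]
 [ 0.514  0.073]
 [ 0.532 -0.074]
 [ 0.386 -0.088]] [ 0.45060217 -0.00771271]
(array([126.3,  42.5,  14.8]), np.float64(0.021506845963642718), np.float64(0.02150684596364319))
```

send_rows:
  increments:
    - [0, 25, 10, 0]
    - [10, 42, 19, 0]
    - [50, 42, 19, 0]
    - [90, 42, 19, 0]
    - [115, 42, 19, 0]

```text
t: 15.1
position: [0.4498, -0.0095, 0.0544]
orientation: [0.713, -0.0, 0.701, -0.001]
wrist_force: [-1.0, 0.2, -0.1]
finger_gap: 0.0306
```

Run:
```python
from h import *
s=sense();print(s['position'],s['wrist_force'],go((.449,-.008,.0335),0))
```

```text
[ 0.44977772 -0.0094629   0.05435205] [-1.04415113  0.15147096 -0.14353193] (array([20.8,  1.5, -1.1]), np.float64(-0.03888051836889872), np.float64(-0.038880518368898984))
```

send_rows:
  increments:
    - [8, 0, 0, 0]
    - [14, 0, 0, 0]
    - [18, 0, 0, 0]
    - [20, 0, 0, 0]
    - [20, 0, 0, 0]

```text
t: 15.72
position: [0.4505, -0.0095, 0.0349]
orientation: [0.713, -0.0, 0.701, -0.001]
wrist_force: [-0.3, -0.2, -0.6]
finger_gap: 0.0306
```

send_rows:
  increments:
    - [0.5, 0, 0, 0]
    - [1, 0, 0, 0]
    - [1, 0, 0, 0]
    - [1, 0, 0, 0]

```text
t: 16.23
position: [0.4505, -0.0095, 0.0338]
orientation: [0.713, -0.0, 0.701, -0.001]
wrist_force: [-0.0, -0.4, -0.9]
finger_gap: 0.0309
```

send_rows:
  increments:
    - [0.7, 0, 0, 0]
    - [1.2, 0, 0, 0]
    - [1.2, 0, 0, 0]
    - [1.2, 0, 0, 0]

```text
t: 16.73
position: [0.4506, -0.0095, 0.033]
orientation: [0.713, -0.0, 0.701, -0.001]
wrist_force: [-1.7, 0.7, 3.9]
finger_gap: 0.0307
```

The bottle is in light contact with the tray floor (4 N). Releasing in two stages.

send_rows:
  increments:
    - [0, 0, 0, 0]
    - [0, 0, 0, 0]
    - [0, 0, 0, 0]
  jaw: 38

```text
t: 17.1
position: [0.4505, -0.0095, 0.0327]
orientation: [0.713, -0.0, 0.701, -0.001]
wrist_force: [0.1, -0.1, 0.4]
finger_gap: 0.0382
```

send_rows:
  increments:
    - [0, 0, 0, 0]
    - [0, 0, 0, 0]
    - [0, 0, 0, 0]
    - [0, 0, 0, 0]
  jaw: 70

```text
t: 17.6
position: [0.4505, -0.0095, 0.0327]
orientation: [0.713, -0.0, 0.701, -0.001]
wrist_force: [0.3, -0.5, 0.3]
finger_gap: 0.0701
```

send_rows:
  increments:
    - [-10, 0, 0, 0]
    - [-40, 0, 0, 0]
    - [-85, 0, 0, 0]
    - [-130, 0, 0, 0]
    - [-160, 0, 0, 0]

```text
t: 18.23
position: [0.4486, -0.0094, 0.1963]
orientation: [0.715, -0.001, 0.7, -0.001]
wrist_force: [-0.1, -0.0, -0.3]
finger_gap: 0.0699
```

send_rows:
  increments:
    - [0, -40, -10, 0]
    - [0, -90, -30, 0]
    - [0, -145, -30, 0]
    - [0, -200, -20, 0]
    - [0, -200, -20, 0]

```text
t: 18.85
position: [0.4285, -0.2123, 0.1972]
orientation: [0.715, 0.001, 0.699, -0.003]
wrist_force: [0.4, 0.2, 0.3]
finger_gap: 0.0702
```

Run:
```python
from h import *
s=sense();print(s['t'],s['position'],s['wrist_force'],s['finger_gap'],s['qvel'].round(3))
for c in('top','scene','wrist'):
    im=snapshot(c);cv2.imwrite(f'pics/{c}9.png',im[:,:,::-1])
    for n in("forceps_mid","bottle_mid","long_tray","square_tray"):print(c,n,boxes_of(n,c)[:2])
```

```text
18.85 [ 0.4285319  -0.21232826  0.19717868] [0.40140311 0.15427934 0.32586287] 0.07018343261200063 [ 0.056 -0.032  0.039  0.02   0.027  0.022]
top forceps_mid [{'location': [0.4907, 0.2731, 0.0062], 'p': 0.73}]
top bottle_mid [{'location': [0.4515, -0.0107, 0.066], 'p': 0.69}]
top long_tray [{'location': [0.49, 0.2794, 0.0023], 'p': 0.89}]
top square_tray [{'location': [0.4524, -0.0059, 0.0066], 'p': 0.81}]
scene forceps_mid []
scene bottle_mid [{'location': [0.4491, -0.0223, 0.0474], 'p': 0.64}]
scene long_tray [{'location': [0.4751, 0.2908, 0.0041], 'p': 0.84}]
scene square_tray [{'location': [0.4437, -0.017, 0.0067], 'p': 0.77}]
wrist forceps_mid []
wrist bottle_mid []
wrist long_tray []
wrist square_tray [{'location': [0.4436, -0.0582, 0.0032], 'p': 0.75}]
```

Run:
```python
from h import *
a=cv2.imread('pics/top0.png').astype(int);b=cv2.imread('pics/top9.png').astype(int)
d=np.abs(a-b).max(2);ci=camera_info('top')
for n,(u0,u1,v0,v1) in dict(long=(112,184,178,224),square=(218,268,190,236),marker=(305,362,190,202)).items():
    m=d[v0:v1,u0:u1]>30;v,u=np.nonzero(m)
    if len(u):
        print(n,len(u),u.min()+u0,u.max()+u0,v.min()+v0,v.max()+v0,ray(ci,((u.min()+u.max())/2+u0,(v.min()+v.max())/2+v0),.009).round(3))
```

```text
long 79 125 167 204 210 [0.466 0.275 0.009]
square 138 239 251 205 218 [ 0.451 -0.015  0.009]
marker 431 317 361 190 201 [ 0.496 -0.294  0.009]
```

send_rows:
  increments:
    - [0, 0, 0, 0]
    - [0, 0, 0, 0]
    - [0, 0, 0, 0]
    - [0, 0, 0, 0]

```text
t: 20.1
position: [0.4285, -0.2093, 0.1962]
orientation: [0.715, -0.001, 0.7, -0.001]
wrist_force: [0.8, -0.5, 0.1]
finger_gap: 0.0701
```

```bash
python3 -c "
from workcell import *
print(sense()['t'],sign_off())"
```

```text
the job is handed in; nothing more can be done
20.1 None
```

I laid the steel forceps in the long tray first, then stood the dropper bottle in the square tray. I handed the job in at about 20 s, with the gripper open and clear of everything.

**Forceps:** Comparing the top pictures from before and after puts them at about (0.466, 0.275). They span about 125 mm, so they lie flat inside the tray. A wrist picture just after release showed the same.

**Bottle:** The top camera's network reports it at (0.452, -0.011, z 0.066), within about 5 mm of the tray centre. Its compact outline from above fits a bottle standing upright. The 12-picture viewing limit was used up before release, so I checked the final state by numbers and did not look at it.

**Disagreements:**
- The top network put the forceps about 24 mm off in x (0.491). I trusted the picture comparison; the flat mark on the tray floor may have misled the network.
- The scene camera missed the forceps entirely, and it put the bottle at y = -0.022, about 12 mm from the top camera's value.
- The marker's area also changed in the top picture. I took that as the arm or its shadow covering it and did not check further; the marker was never gripped, and in the last wrist view over it, before the bottle grasp, it still lay on the desk.

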